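# Open the wide label printer for a new roll

## Task

The wider of the two label printers has run out of labels: press down the release tab at its front so that its lid springs up, then push the lid over until it is fully open and rests back on its stop. Leave the narrower printer shut and the things on the bench where they are. It is all pressing and pushing with the fingertips: pick nothing up.

Things in the scene. Friction and masses are not known exactly. Their poses are not given: they have to be found in the camera images.
- wide: Label printer to open, fixed: grey case 215 deep (x), 180 wide (y), black lid, 102 high shut. Origin on the bench midway between the lid's front face (x -80) and hinge (x +80); x points from front (tab) to back (hinge), y left, z up. Front ledge 45 high from x -125 to -80, other case walls 80 high, back at x +90. Open inside, with an empty cardboard core.
- narrow: The other label printer, the same in depth, height, tab and lid but only 115 wide; fixed. It is not to be opened. Origin and axes as for the wide one.
- wide_tab (a joint): Release tab of the wide printer, a rocker about the printer's y axis at x -83, z 62: 0 at rest, grows as its pad is pushed down, stop at 0.30 rad; springs back when let go. At mid-pad it starts to move at about 2 N, frees the lid at about 0.16 rad (4 mm down, 4 N), bottoms at 7 mm and 5 N.
- wide_tab_pad (a point): Middle of the upper face of the tab's ribbed pad (30 deep in x by 44 wide in y, 8 thick), 26 in front of the lid's front face and 66 above the bench at rest. Behind the pad a hook arm 24 wide stands up to 91 high, close to the lid's front.
- wide_lid (a joint): Lid of the wide printer: 0 shut (held by the tab's hook), about 0.6 rad where a spring pin leaves it after release, 1.80 rad fully open on its stop. Let go below about 1.37 rad it falls back to 0.6; beyond, it falls open by itself. About 0.12 kg, hinge nearly free.
- wide_lid_edge (a point): Middle of the lower front edge of the wide printer's lid, moving with it: 160 in front of the hinge axis and on the hinge's level when shut. The lid is a shell 160 long, 180 wide and 22 thick, open below, its front and side skirts 5 thick.
- wide_lid_hinge (a point): Middle of the wide lid's hinge axis, at x = +80, z = 80 of the printer, parallel to its y axis.
- narrow_lid (a joint): Lid of the narrow printer, 0 shut, grows as it opens.
- roll: Spare label roll standing on end, white paper, 54 across, 40 high, loose. Origin: centre of its underside.
- module: Small black electronic module lying flat, 60 by 36 by 16, loose. Origin: centre of its underside.
- bin: Small open blue parts bin, empty, 90 by 60 by 40, loose. Origin: centre of its underside.

How it is judged (in metres and radians):
On the way, in this order (a step that is already met when the one before it is completed fails the run):
1. the wide printer's release tab is pressed down (value of joint wide_tab above 0.1 rad).
2. its lid has sprung up (value of joint wide_lid above 0.3 rad), for 0.05 s.
At the end, for the whole second after the job is handed in: The wide printer's lid stands open beyond 1.65 rad (stop at 1.80) and at rest, its tab has sprung back (below 0.06 rad), the narrow printer's lid is shut (below 0.05 rad), and roll, module and bin are within 20 mm of where they were (value of joint wide_lid above 1.65 rad and velocity of joint wide_lid below 0.1 rad/s and value of joint wide_tab below 0.06 rad and value of joint narrow_lid below 0.05 rad and distance of each of roll, module, bin from where it was at the start of the episode below 0.02 m); the robot touches nothing.
It fails at once if the narrow printer's lid is opened (value of joint narrow_lid above 0.1 rad).
It fails at once if the roll, module or bin is shifted by more than 20 mm, or lifted (distance of any of roll, module, bin from where it was at the start of the episode above 0.02 m).
It also fails if it takes over 48 s, if anything falls off the work surface, if the arm or the gripper's body presses on something with over 40 N, if the wrist force passes 120 N, or if a joint passes its speed limit or range.

## Robot

A 6-joint arm with a two-finger parallel gripper is mounted at the origin on the work surface. World frame = base frame: x ahead of the robot, y to its left, z up, the work surface at z = 0. Lengths are in mm, angles in rad, forces in N, time in s.
With the tool pointing down it reaches from about 375 to 975 mm from the base axis. Payload 3.8 kg.
Tool frame: the origin (TCP) lies at the very end of the fingers, on their centre line; the grasp point (between the pads) lies 19 mm behind it; z points along the fingers, y is the line along which they close (so a half turn about z gives the same grasp; the last joint's range is limited). The gripper opens to 85 mm and grips with 20 to 120 N. Pads are 22 mm wide; open, the fingers measure 114 mm over their backs; the gripper's body (76 mm by 85 mm) begins 54 mm behind the grasp point. The pads swing forward as they close: fully open they stand 13 mm farther back than shut.
Start: joints at [-1.224, 0.264, 1.604, -0, 1.274, -0.037], TCP at [252.746, -625.889, 231.28] pointing down, gripper open.
Joint ranges: [-2.63, 2.63], [-0.94, 2.18], [0.31, 2.57], [-1.31, 4.45], [0, 2.66], [-2.55, 2.55]. Speed limits (rad/s): [2.57, 2.57, 3.14, 3.14, 3.14, 3.14].

## Interface

Orientations are given as a unit quaternion [w, x, y, z].
In Python, from station import bot, camera gives the robot as it stands. The module is installed in compiled form; this text tells all that it offers.
- The arm moves only by the tool arm_command, never from a script. Its argument "rows" is a list of rows, each a list of 5 numbers: the shift along the world's x, y, z in mm, then the turn about the world's z in degrees, then the finger opening in mm, from 0 to 85.4. In form: [[dx, dy, dz, yaw, jaw], ...]. A call has 1 to 5 rows; each row shifts and turns the commanded pose from where the row before left it; what a row does not reach is not made up. A row lasts 1/12 s, in which the tool goes at most 41.7 mm and 7.16 degrees, less where a joint would pass 70% of its speed; a pose out of reach is approached as far as the arm can. A call with a gripper value outside its range is refused whole. The fingers move at their own pace and stop on an object; "newtons" is the grip in N (left out, the last holds). Time passes only in rows, so rows that do not move let the fingers close. It gives the time, the measured TCP pose, the force and the opening at its end, in the units of the state.
- bot.get_state(): the state, without advancing time (a new reading comes with each control period).
- camera(name): name is "side" or "top"; returns a dict with "pixels" (480x640x3 uint8, red, green, blue), "range_z" (480x640 float32, mm along the optical axis (not along the pixel's ray), 0 where there is no reading), "intrinsics" (3x3 intrinsics, pixels), "k1" (the pictures are not rectified: a ray, as slopes to the right and down, at radius r is drawn at 1 + k1 r^2 times it, then the intrinsics apply), "R" (3x3) and "t" (3): a world point X has camera coordinates R X + t. Camera axes: x right, y down, z forward; pixel columns grow to the right and rows downward; lengths in mm; the calibration is good to about 2 mm. A picture is of the moment at which its call begins.
- bot.sign_off(): hands the job in, once; it reports no verdict.
The state is a dict: "time_s": time; "joint_positions": joint angles; "joint_vel": joint speeds; "effort": joint torques, N m; "tool_pos": TCP position; "eef_rot": TCP orientation; "force": force on the tool from outside, world axes, zero at the start; "torque": the same for the moment, N m; "gripper_width": finger opening in mm.
Only numpy, scipy, OpenCV 4.12 (cv2) and the standard library are available. Lean on these libraries where they do the work, as an engineer would, in place of code of your own. Each camera call takes 0.05 s, during which the arm holds its last target. There are 200 camera calls.

## Working session

There is one attempt and no reset: what is moved stays moved. The work goes in short steps, Python scripts to look and compute and a tool call to move; the robot and the scene stay as the last step left them, time stands still between calls to the robot, and variables do not carry over. Pictures are saved under pics/ and viewed, on a budget of 10 in all, crops included, one or two more only if the job needs it, and the job is handed in when it is done.

Besides the shell and the picture viewer there is one more tool, called after "Request:" by a JSON object that holds its "method" and its "body". arm_command: Moves the arm, as the interface text tells. Its arguments: {"type":"object","properties":{"rows":{"type":"array"},"newtons":{"type":"number"}},"required":["rows"]}

```bash
mkdir -p pics; cat > h.py <<'E'
import numpy as np, cv2
from station import bot, camera
def cloud(c):
    K=np.array(c["intrinsics"]);R=np.array(c["R"]);t=np.array(c["t"]);z=c["range_z"]
    v,u=np.mgrid[:480,:640]
    d=np.array([c["k1"],0,0,0,0],float)
    p=cv2.undistortPoints(np.stack([u.ravel(),v.ravel()],1).astype(np.float64)[:,None],K,d)[:,0]
    P=np.c_[p,np.ones(len(p))]*z.reshape(-1,1)
    W=((P-t)@R).reshape(480,640,3); W[z==0]=np.nan
    return W
def save(c,n): cv2.imwrite(f"pics/{n}.png",c["pixels"][:,:,::-1])
E
python3 - <<'E'
from h import *
for n in("top","side"):
    c=camera(n);save(c,n+"0");W=cloud(c);np.save(n+"0.npy",W)
    print(n,c["k1"],-np.array(c["R"]).T@c["t"],np.isnan(W[...,0]).mean())
print(bot.get_state())
E
```

```text
top -0.007784824436226459 [ 352.27890125   -5.89150414 1301.65079059] 0.003916015625
side -0.14583578026223695 [  90.4931695   924.75454278 1044.34195321] 0.004020182291666666
{'time_s': 0.1, 'joint_positions': array([-1.22390820e+00,  2.64679732e-01,  1.60526141e+00, -2.00594079e-05,
        1.27372253e+00, -3.69331988e-02]), 'joint_vel': array([-0.00048181, -0.00247701, -0.00440864, -0.0004876 ,  0.00092967,
       -0.00132712]), 'effort': array([-9.65773484e-05, -5.16706359e+01, -3.68590808e+01, -2.06977143e-05,
        6.27947520e-03, -3.59471002e-06]), 'tool_pos': array([ 252.50508003, -625.25957733,  230.07230086]), 'eef_rot': array([-1.02162009e-03,  9.81640509e-01,  1.90737618e-01, -1.69311591e-04]), 'force': array([ 0.54232398,  1.27395591, -0.90299781]), 'torque': array([0.00286888, 0.02281755, 0.0333411 ]), 'gripper_width': 85.33603196604197}
```

View pics/top0.png

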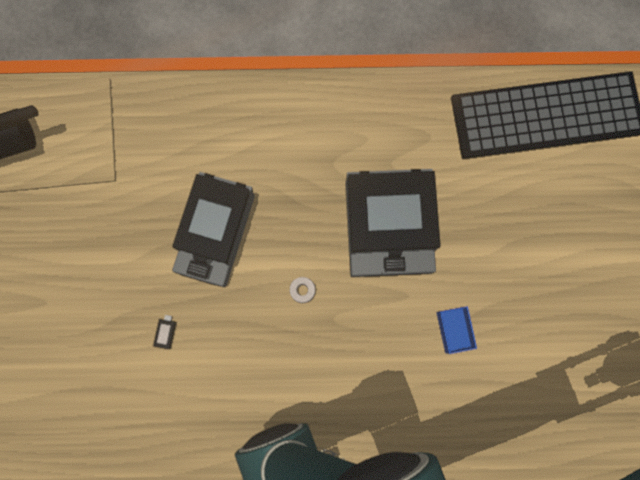

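View pics/side0.png

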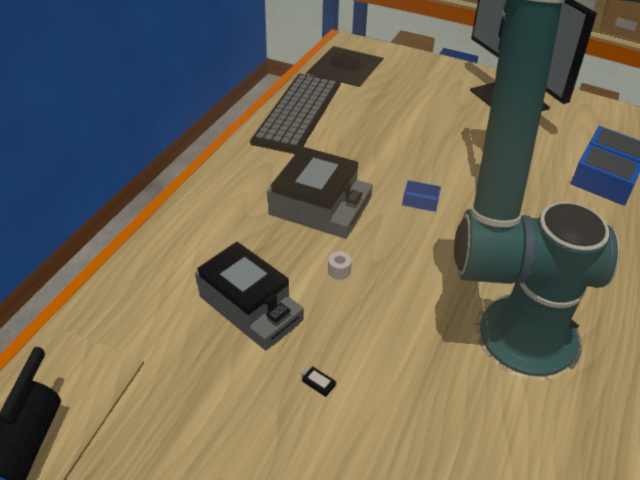

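The top view shows the wide printer at about (393,222) with its tab at (395,262), and the narrow one at about (213,230). The roll is at (302,290), the module at (165,332) and the bin at (456,330). The side view agrees. Next I measure the wide printer.

```bash
python3 - <<'E'
from h import *
W=np.load("top0.npy")
def rect(n,sl,lo,hi):
    P=W[sl].reshape(-1,3);P=P[(P[:,2]>lo)&(P[:,2]<hi)]
    r=cv2.minAreaRect(P[:,:2].astype(np.float32));print(n,len(P),np.median(P[:,2]),r, P.min(0),P.max(0))
w=np.s_[150:290,335:450]
rect("lid",w,95,112);rect("ledge",w,38,52);
rect("pad",np.s_[252:275,380:410],58,72)
rect("hook",np.s_[245:262,380:410],80,95)
rect("nlid",np.s_[165:290,165:262],95,112)
rect("roll",np.s_[270:310,285:320],30,50)
rect("bin",np.s_[300:360,430:485],30,50)
W2=np.load("side0.npy")
P=W2[150:235,265:375].reshape(-1,3)
for lo,hi in((95,112),(60,72)):
    Q=P[(P[:,2]>lo)&(P[:,2]<hi)];print(len(Q),np.median(Q,0),cv2.minAreaRect(Q[:,:2].astype(np.float32)))
E
```

```text
lid 6764 102.27067241756185 ((594.5181884765625, -180.48374938964844), (169.88894653320312, 181.06076049804688), 1.2328267097473145) [ 509.46663572 -272.51431644   95.00141966] [680.93348533 -88.80271087 111.1660434 ]
ledge 1616 44.34694710078183 ((572.8900146484375, -180.45132446289062), (199.2004852294922, 180.2815704345703), 1.294365644454956) [ 471.88227898 -272.40770822   38.00644076] [670.43419339 -88.32804913  51.9228384 ]
pad 316 65.3767426236569 ((494.6203918457031, -182.9021759033203), (44.6799201965332, 33.41353988647461), 89.44271850585938) [ 477.86599362 -205.10156356   58.59471365] [ 511.45203446 -160.45979886   71.53945574]
hook 92 90.19932746154481 ((513.8262939453125, -181.12710571289062), (11.395596504211426, 58.07024383544922), 0.8941060900688171) [ 508.15575642 -210.07501318   81.67526206] [ 519.85158044 -152.02142338   94.9768156 ]
nlid 4400 102.3331326444644 ((586.9529418945312, 194.6387176513672), (116.9318618774414, 169.44088745117188), 72.44754791259766) [497.63528311 115.80429959  95.07405805] [683.12023009 270.90816977 111.62172249]
roll 408 39.00582777440198 ((444.66949462890625, 11.080524444580078), (52.371212005615234, 52.19729995727539), 44.99155044555664) [419.06646831 -15.25905228  30.00700423] [472.18230503  37.49779729  46.70792325]
bin 286 38.041785681304574 ((353.9953308105469, -313.6455383300781), (90.28726196289062, 61.602787017822266), 9.895971298217773) [ 305.29746948 -350.32696569   30.12407783] [ 401.77320779 -276.77130078   47.57576099]
2949 [ 593.19256773 -169.095877    100.82539195] ((596.8218994140625, -176.6229248046875), (163.39707946777344, 186.02532958984375), 1.6886730194091797)
451 [522.64355162 -95.44639254  65.1798756 ] ((555.7155151367188, -137.37452697753906), (247.52684020996094, 124.2352294921875), 48.566593170166016)
```

Request:
{"method": "arm_command", "body": {"rows": [[15, 30, 0, -1.4, 0], [15, 30, 0, -1.4, 0], [15, 30, 0, -1.4, 0], [15, 30, 0, -1.4, 0], [15, 30, 0, -1.4, 0]], "newtons": 40}}

```text
time_s: 0.52
tool_pos: [327.9, -474.2, 230.5]
eef_rot: [-0.001, 0.992, 0.13, -0.0]
force: [0.6, -0.4, -0.3]
gripper_width: 25.9
```

Request:
{"method": "arm_command", "body": {"rows": [[15, 30, 0, -1.4, 0], [15, 30, 0, -1.4, 0], [15, 30, 0, -1.4, 0], [15, 30, 0, -1.4, 0], [15, 30, 0, -1.4, 0]]}}

```text
time_s: 0.93
tool_pos: [402.9, -324.1, 230.8]
eef_rot: [-0.0, 0.998, 0.069, -0.0]
force: [-0.2, -0.2, -0.1]
gripper_width: 0.1
```

Request:
{"method": "arm_command", "body": {"rows": [[15, 29, -10, -1.4, 0], [15, 29, -10, -1.4, 0], [15, 29, -10, -1.4, 0], [15, 29, -10, -1.4, 0], [18, 29, -10, -1.4, 0]]}}

```text
time_s: 1.35
tool_pos: [480.5, -179.2, 180.5]
eef_rot: [-0.0, 1.0, 0.008, -0.0]
force: [-0.3, -1.3, -0.1]
gripper_width: 0.2
```

Request:
{"method": "arm_command", "body": {"rows": [[0, 0, -20, 0, 0], [0, 0, -20, 0, 0], [0, 0, -20, 0, 0], [0, 0, -20, 0, 0], [0, 0, 0, 0, 0]]}}

```text
time_s: 1.77
tool_pos: [477.0, -179.0, 96.6]
eef_rot: [-0.002, 1.0, 0.009, -0.004]
force: [-1.1, 1.1, -0.6]
gripper_width: 0.1
```

```bash
python3 - <<'E'
from h import *
c=camera("side");cv2.imwrite("pics/s1.png",cv2.resize(c["pixels"][120:260,250:420,::-1],None,fx=4,fy=4,interpolation=2))
s=bot.get_state();print(s["joint_positions"],s["tool_pos"],s["eef_rot"],s["force"])
E
```

```text
[-4.08159850e-01  8.30966304e-02  2.07674822e+00  2.11844753e-06
  9.88166099e-01  1.14511153e+00] [ 478.23193312 -179.67989454   98.61260968] [-0.00130034  0.99995647  0.00876173 -0.00293389] [-0.36305146 -0.24842742 -0.1229775 ]
```

View pics/s1.png

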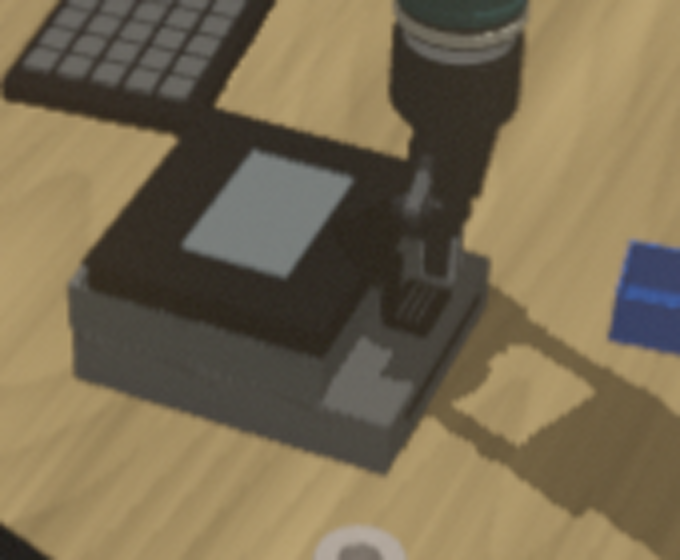

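The fingertips, at about (430,275) in the crop, are over the ribbed pad. I'll go down and press gently.

Request:
{"method": "arm_command", "body": {"rows": [[5, -3, -6, 0, 0], [0, 0, -6, 0, 0], [0, 0, -6, 0, 0], [0, 0, -6, 0, 0], [0, 0, -4, 0, 0]]}}

```text
time_s: 2.23
tool_pos: [485.7, -184.0, 72.9]
eef_rot: [-0.0, 1.0, 0.009, 0.0]
force: [-0.0, -0.3, -0.1]
gripper_width: 0.3
```

Request:
{"method": "arm_command", "body": {"rows": [[0, 0, -3, 0, 0], [0, 0, -2, 0, 0], [0, 0, -2, 0, 0], [0, 0, 0, 0, 0], [0, 0, 0, 0, 0]]}}

```text
time_s: 2.65
tool_pos: [485.9, -183.9, 66.4]
eef_rot: [0.0, 1.0, 0.009, 0.0]
force: [0.1, 0.3, -1.1]
gripper_width: -0.1
```

Request:
{"method": "arm_command", "body": {"rows": [[0, 0, -2, 0, 0], [0, 0, -2, 0, 0], [0, 0, -1, 0, 0], [0, 0, 0, 0, 0], [0, 0, 0, 0, 0]]}}

```text
time_s: 3.07
tool_pos: [485.8, -184.0, 61.5]
eef_rot: [0.0, 1.0, 0.009, 0.0]
force: [-2.3, -0.6, 4.2]
gripper_width: 0.2
```

Request:
{"method": "arm_command", "body": {"rows": [[0, 0, -1, 0, 0], [0, 0, -1, 0, 0], [0, 0, 0, 0, 0]]}}

```text
time_s: 3.32
tool_pos: [486.0, -184.0, 59.5]
eef_rot: [0.0, 1.0, 0.009, 0.0]
force: [-1.8, -0.1, 5.4]
gripper_width: 0.2
```

```bash
python3 - <<'E'
from h import *
c=camera("side");cv2.imwrite("pics/s2.png",cv2.resize(c["pixels"][120:260,250:420,::-1],None,fx=4,fy=4,interpolation=2))
s=bot.get_state();print(s["tool_pos"],s["force"])
E
```

```text
[ 485.94472026 -184.0244365    59.47246364] [-2.4539534   0.01445392  4.90351621]
```

View pics/s2.png

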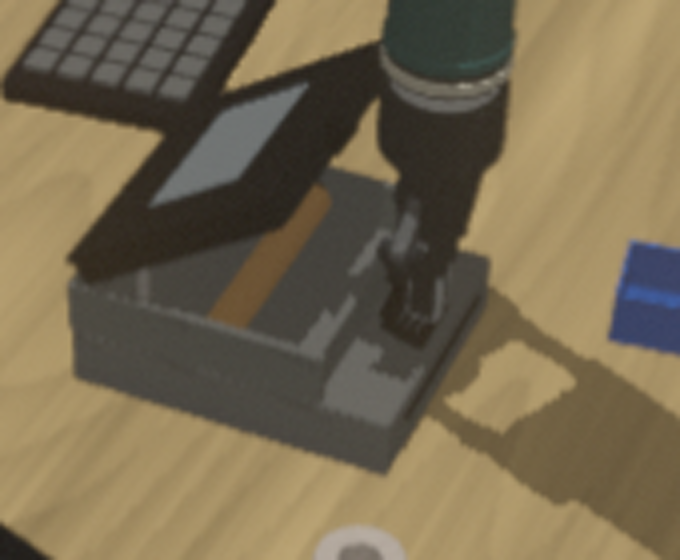

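The lid has sprung up, with its edge near (285,225)-(385,45) in the crop. I'll back off and rise, then come against the lid edge.

Request:
{"method": "arm_command", "body": {"rows": [[-4, 0, 10, 0, 0], [-8, 0, 20, 0, 0], [-4, 0, 25, 0, 0], [0, 2, 25, 0, 0], [0, 0, 12, 0, 0]]}}

```text
time_s: 3.78
tool_pos: [470.9, -182.3, 154.4]
eef_rot: [0.001, 1.0, 0.009, 0.002]
force: [1.1, -0.7, 0.7]
gripper_width: -0.0
```

```bash
python3 - <<'E'
from h import *
c=camera("side");cv2.imwrite("pics/s3.png",cv2.resize(c["pixels"][90:260,240:440,::-1],None,fx=3.5,fy=3.5,interpolation=2))
s=bot.get_state();print(s["tool_pos"],s["force"])
# lid plane from its grey label (side view)
W=cloud(c)[130:190,265:345].reshape(-1,3)
px=c["pixels"][130:190,265:345].reshape(-1,3).astype(int)
m=(px.min(1)>95)&(px[:,2]>=px[:,0]-5)&(W[:,2]>95);P=W[m]
A=np.c_[P[:,:2],np.ones(len(P))];k=np.linalg.lstsq(A,P[:,2],rcond=None)[0]
print(m.sum(),P.mean(0),k,np.arctan(-k[0]))
E
```

```text
[ 472.30725973 -182.89894548  156.10498677] [ 1.42499244 -0.1700388   1.70099838]
351 [ 619.57747672 -178.44211331  145.50918869] [-6.87919661e-01 -1.87704338e-02  5.68379281e+02] 0.6025722593224885
```

View pics/s3.png

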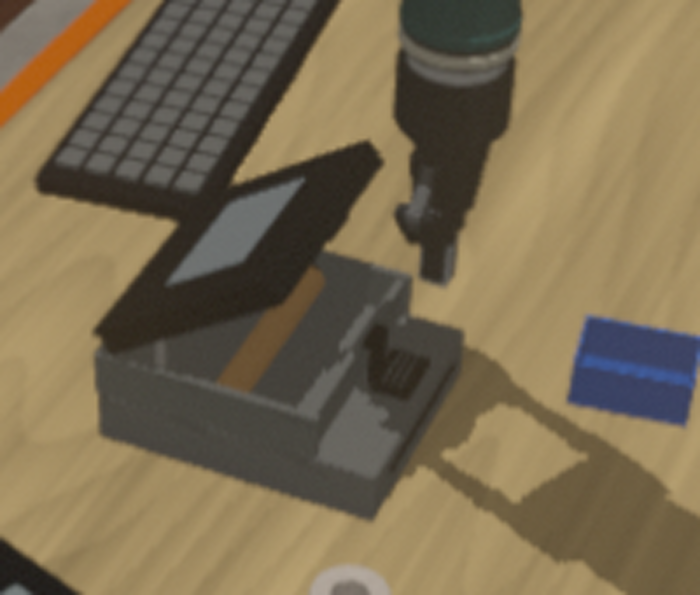

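The lid stands at 0.60 rad and the tab has sprung back. The edge is at about (544, 170) in x and z. I'll approach and push along its arc.

Request:
{"method": "arm_command", "body": {"rows": [[15, 0, -6, 0, 0], [20, 0, 0, 0, 0], [15, 0, 0, 0, 0], [8, 0, 0, 0, 0], [4, 0, 0, 0, 0]]}}

```text
time_s: 4.25
tool_pos: [531.7, -181.7, 144.2]
eef_rot: [-0.0, 1.0, 0.009, -0.001]
force: [-9.4, -0.1, 6.5]
gripper_width: -0.3
```

Request:
{"method": "arm_command", "body": {"rows": [[4, 0, 5, 0, 0], [4, 0, 5, 0, 0], [4, 0, 5, 0, 0], [4, 0, 5, 0, 0], [5, 0, 5, 0, 0]]}}

```text
time_s: 4.67
tool_pos: [553.1, -181.9, 171.2]
eef_rot: [0.0, 1.0, 0.009, 0.0]
force: [-0.6, -0.2, 0.3]
gripper_width: 0.1
```

```bash
python3 - <<'E'
from h import *
c=camera("side");cv2.imwrite("pics/s4.png",cv2.resize(c["pixels"][90:260,240:440,::-1],None,fx=3.5,fy=3.5,interpolation=2))
s=bot.get_state();print(s["tool_pos"],s["force"])
E
```

```text
[ 554.93641819 -182.26331735  172.64016282] [2.61194541 0.74106302 1.61236807]
```

View pics/s4.png

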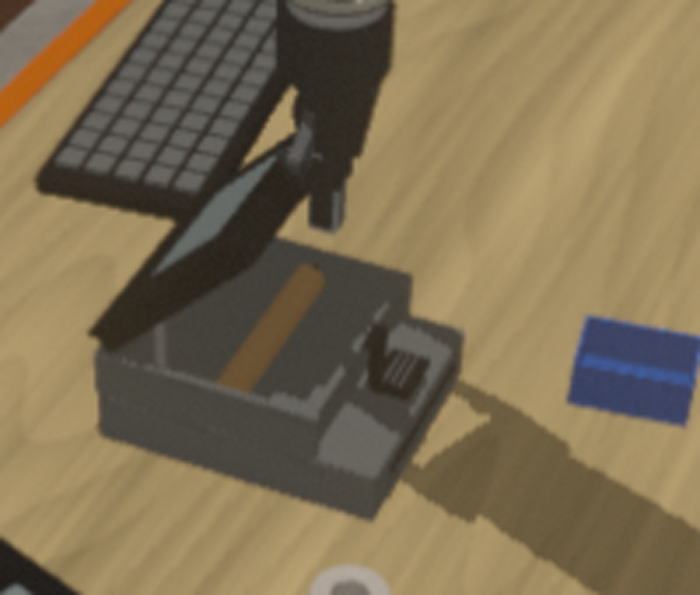

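The finger at about (325,200) is carrying the lid edge up, and the forces are small. I'll carry on along the arc.

Request:
{"method": "arm_command", "body": {"rows": [[5, 0, 4, 0, 0], [5, 0, 4, 0, 0], [5, 0, 4, 0, 0], [5, 0, 4, 0, 0], [5, 0, 4, 0, 0]]}}

```text
time_s: 5.13
tool_pos: [578.4, -181.9, 190.6]
eef_rot: [0.0, 1.0, 0.009, 0.0]
force: [-0.5, -0.2, -0.4]
gripper_width: 0.0
```

Request:
{"method": "arm_command", "body": {"rows": [[6, 0, 3, 0, 0], [6, 0, 3, 0, 0], [6, 0, 3, 0, 0], [6, 0, 2, 0, 0], [6, 0, 2, 0, 0]]}}

```text
time_s: 5.55
tool_pos: [608.5, -181.9, 203.5]
eef_rot: [0.0, 1.0, 0.009, 0.0]
force: [-0.3, 0.9, -0.5]
gripper_width: 0.3
```

```bash
python3 - <<'E'
from h import *
c=camera("side");cv2.imwrite("pics/s5.png",cv2.resize(c["pixels"][90:260,240:440,::-1],None,fx=3.5,fy=3.5,interpolation=2))
s=bot.get_state();print(s["tool_pos"],s["force"])
E
```

```text
[ 609.73942542 -181.98817761  203.94005242] [ 2.32378006 -0.60519397  0.45958236]
```

View pics/s5.png

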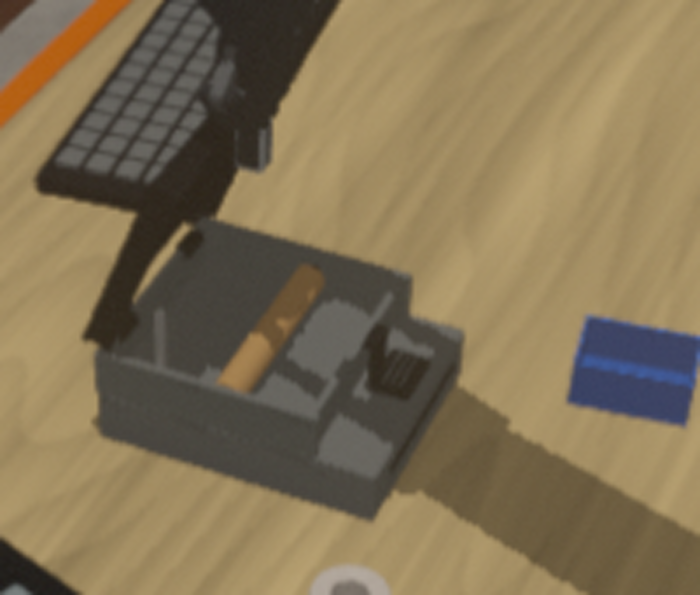

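The lid is now at about 1.2 rad, its side running from (110,330) to (230,170). I'll push it past the balance point.

Request:
{"method": "arm_command", "body": {"rows": [[6, 0, 2, 0, 0], [6, 0, 2, 0, 0], [6, 0, 2, 0, 0], [6, 0, 1, 0, 0], [6, 0, 1, 0, 0]]}}

```text
time_s: 6.02
tool_pos: [638.4, -181.9, 211.5]
eef_rot: [0.0, 1.0, 0.009, 0.0]
force: [-0.8, 0.9, -0.2]
gripper_width: 0.2
```

Request:
{"method": "arm_command", "body": {"rows": [[6, 0, 0, 0, 0], [6, 0, 0, 0, 0], [6, 0, 0, 0, 0], [6, 0, 0, 0, 0], [6, 0, 0, 0, 0]]}}

```text
time_s: 6.43
tool_pos: [668.3, -181.9, 211.1]
eef_rot: [-0.0, 1.0, 0.009, -0.0]
force: [-0.5, 1.0, -0.5]
gripper_width: -0.4
```

Request:
{"method": "arm_command", "body": {"rows": [[6, 0, 0, 0, 0], [5, 0, 0, 0, 0], [4, 0, 0, 0, 0], [0, 0, 0, 0, 0], [0, 0, 0, 0, 0]]}}

```text
time_s: 6.85
tool_pos: [682.8, -181.9, 211.1]
eef_rot: [-0.0, 1.0, 0.009, -0.0]
force: [-0.6, 0.2, 0.7]
gripper_width: 0.6
```

Request:
{"method": "arm_command", "body": {"rows": [[-15, 0, 0, 0, 0], [-30, 0, 5, 0, 0], [-35, 0, 5, 0, 0], [-35, 0, 5, 0, 0], [-35, 0, 0, 0, 0]]}}

```text
time_s: 7.27
tool_pos: [531.6, -181.9, 227.3]
eef_rot: [0.0, 1.0, 0.009, 0.001]
force: [-0.7, -0.5, 0.2]
gripper_width: 0.1
```

Request:
{"method": "arm_command", "body": {"rows": [[-30, 0, 0, 0, 0], [-30, 0, 0, 0, 0], [-10, 0, 0, 0, 0], [0, 0, 0, 0, 0], [0, 0, 0, 0, 0]]}}

```text
time_s: 7.68
tool_pos: [463.1, -182.1, 226.9]
eef_rot: [0.0, 1.0, 0.008, 0.001]
force: [0.3, 0.4, 0.4]
gripper_width: -0.1
```

```bash
python3 - <<'E'
from h import *
c=camera("side");save(c,"s6")
s=bot.get_state();print(s["time_s"],s["tool_pos"],s["force"])
W=cloud(c);T=cloud(camera("top"))
for n,A in(("side",W),("top",T)):
    P=A.reshape(-1,3);m=(P[:,0]>640)&(P[:,0]<790)&(abs(P[:,1]+181)<85)&(P[:,2]>110)&(P[:,2]<270);P=P[m];i=P[:,2].argmax()
    print(n,m.sum(),P[i]); 
    for z in(130,160,190,220):
        q=P[abs(P[:,2]-z)<8]; print(z,len(q),np.median(q[:,0]) if len(q) else None)
T0=np.load("top0.npy")
for n,sl,lo in(("nlid",np.s_[165:290,165:262],95),("roll",np.s_[270:310,285:320],30),("bin",np.s_[300:360,430:485],30),("mod",np.s_[310:355,145:185],10)):
    r=[]
    for A in(T0,T):
        P=A[sl].reshape(-1,3);P=P[(P[:,2]>lo)&(P[:,2]<115)];r.append(P.mean(0).round(1) if len(P) else None)
    print(n,r)
E
```

```text
7.7333 [ 463.77644794 -182.13727179  226.8893716 ] [0.07111409 0.14801812 0.5604652 ]
side 1863 [ 712.78016102 -182.06453326  241.60433564]
130 227 706.3210548941148
160 235 713.3140126332748
190 235 720.4426086990175
220 44 722.5009586230435
top 3242 [ 717.47975647 -184.98386474  243.23210647]
130 351 706.9009765904724
160 385 713.8807325401192
190 412 720.946474651543
220 32 717.0581182843273
nlid [array([589.4, 193. , 102.3]), array([589.3, 193. , 102.3])]
roll [array([444.8,  10.8,  39.1]), array([444.8,  10.8,  39.2])]
bin [array([ 353. , -313.6,   37.8]), array([ 355.4, -299.2,   38.2])]
mod [array([359.6, 305.5,  15.5]), array([360.1, 305.6,  15.2])]
```

View pics/s6.png

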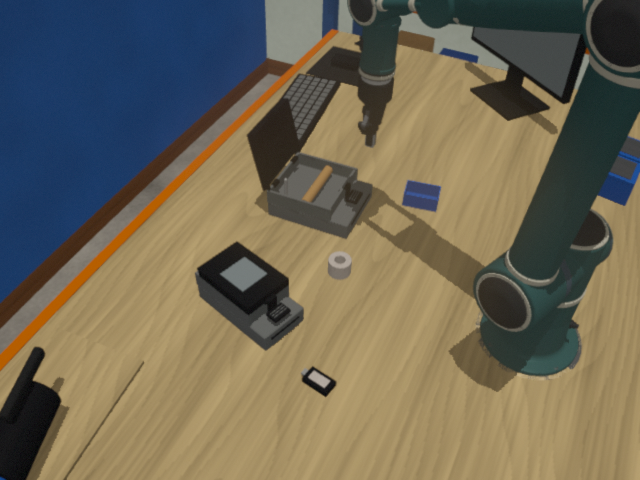

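The lid slope of 7/30 puts it at about 1.80 rad, on its stop. The bin's 14 mm shift in the top view is probably the arm hiding part of it, so I check it in the side view before handing in.

```bash
python3 - <<'E'
from h import *
c=camera("side");W=cloud(c);W0=np.load("side0.npy");r=[]
for A in(W0,W):
    P=A[175:215,398:446].reshape(-1,3);P=P[P[:,2]>30];r.append((len(P),P.mean(0).round(1)))
print(r)
P=W[180:215,340:375].reshape(-1,3);P=P[(P[:,2]>58)&(P[:,2]<72)&(abs(P[:,1]+183)<20)&(P[:,0]>470)&(P[:,0]<505)];print("pad z",len(P),np.median(P[:,2]))
if np.abs(r[0][1]-r[1][1]).max()<4: print(bot.sign_off())
E
```

```text
[(245, array([ 351. , -311.5,   35.4])), (238, array([ 352.5, -311.1,   35.4]))]
pad z 123 64.26802950629371
the job is handed in; nothing more can be done
None
```

The wide printer is open: I pressed its release tab with closed fingertips and the lid sprang to about 0.60 rad. I then pushed the lid edge along its arc past the balance point, backed the arm clear, and handed the job in. The clock read about 7.8 s.

Last checks:
- **Lid:** it stands at about 1.80 rad, on its stop, and both cameras agree.
- **Tab:** it has sprung back. The pad height read about 64 mm, against 65 mm measured before the press and 66 mm nominal.
- **Narrow printer:** its lid is unchanged at 102.3 mm high, so still shut.
- **Roll and module:** both are within 1 mm of where they started.
- **Bin:** the two views disagreed. The top view suggested a 14 mm shift, most likely because the arm hid part of it. The side view showed the bin within 2 mm of its start.
- **Contact force:** readings stayed around 5 N while pressing, with one of about 11 N as the finger met the lid. After backing off, the force read near zero and the arm was clear of everything.

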